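# Ratchet clamp: nip a timber offcut, two clicks tight

### The arm

A 6-joint arm with a two-finger parallel gripper is mounted at the origin on the work surface. World frame = base frame: x ahead of the robot, y to its left, z up, the work surface at z = 0. Lengths are in mm, angles in rad, forces in N, time in s.
With the tool pointing down it reaches from about 250 to 800 mm from the base axis. Payload 3.9 kg.
Tool frame: the origin (TCP) lies on the centre line of the jaws, within the pads' length; the fingertips stand 19 mm ahead of it and the grasp point (between the pads) is the TCP; z points along the fingers, y is the direction in which the jaws open and shut (so a half turn about z gives the same grasp; the last joint's range is limited). The gripper opens to 85 mm and grips with 20 to 120 N. Pads are 22 mm wide; open, the fingers measure 114 mm over their backs; the gripper's body (76 mm by 85 mm) begins 54 mm behind the grasp point. The pads swing forward as they close: fully open they stand 13 mm farther back than shut.
Start: joints at [-1.147, 0.26, -0.138, 1.173, 0, 1.571], TCP at [215.889, -478.547, 250.304] pointing down, gripper open.
Joint ranges: [-2.78, 2.78], [-0.83, 1.72], [-1.28, 1.37], [-1.9, 2.12], [-1.57, 1.48], [-3.14, 3.14]. Speed limits (rad/s): [2.57, 2.57, 3.14, 3.14, 3.14, 3.14].

### API

Orientations are given as [roll, pitch, yaw] about the fixed x, y, z axes, in that order (R = Rz(yaw) Ry(pitch) Rx(roll)).
In Python, from rig import * gives the robot as it stands.
- The arm moves only by the tool jog_arm, never from a script. Its argument "commands" is a list of rows, each a list of 3 entries, a list of its own where there are three numbers: the shift along the world's x, y, z in m, then the turn, a rotation vector about the world's x, y, z in degrees, then the finger opening in m, from 0 to 0.0854. A call has 1 to 20 rows; each row is the pose to reach, as a shift and turn from the pose commanded when the call began; what a row does not reach only later rows make up. A row lasts 1/8 s, in which the tool goes at most 62.5 mm and 10.7 degrees, less where a joint would pass 70% of its speed; a pose out of reach is approached as far as the arm can. A call with a gripper value outside its range is refused whole. The fingers move at their own pace and stop on an object; "grip_force" is the grip in N (left out, the last holds). Time passes only in rows, so rows that repeat a pose let the fingers close. It gives the time, the measured TCP pose, the force and the opening at its end, in the units of the state.
- observe(): the state, without advancing time (a new reading comes with each control period).
- get_image(name): name is "scene" or "top"; returns the picture (400x640x3 uint8, red, green, blue); there is no depth.
- get_calibration(name): a dict with "camera_matrix" (3x3 intrinsics, pixels), "k1" (the pictures are not rectified: a ray, as slopes to the right and down, at radius r is drawn at 1 + k1 r^2 times it, then the intrinsics apply), "R" (3x3) and "t" (3): a world point X has camera coordinates R X + t. Camera axes: x right, y down, z forward; pixel columns grow to the right and rows downward; lengths in mm; the calibration is good to about 2 mm. A picture is of the moment at which its call begins. get_calibration takes no time and is no camera call.
- finish_job(): hands the job in, once; it reports no verdict.
The state is a dict: "clock": time; "qpos": joint angles; "qd": joint speeds; "effort": joint torques, N m; "ee_pos": TCP position; "tool_rot": TCP orientation; "wrist_force": force on the tool from outside, world axes, zero at the start; "wrist_torque": the same for the moment, N m; "opening": opening from 0.0 (shut) to 1.0 (fully open).
Only numpy, scipy, OpenCV 4.12 (cv2) and the standard library are available. Lean on these libraries where they do the work, as an engineer would, in place of code of your own. Each camera call takes 0.05 s, during which the arm holds its last target.

### The job

Pick up the timber offcut, stand it on its narrow long face in the bed of the ratchet clamp, between the sprung pad and the fence and square to them, and let go of it. Then turn the knob clockwise until the timber is just nipped between pad and fence, carry on for exactly two clicks of the pawl from there, and let go so that the pawl holds it. Do not overtighten it, and leave the jar, the screwdriver and the tape roll alone.

Things in the scene. Friction and masses are not known exactly. Their poses are not given: they have to be found in the camera images.
- timber: planed pale timber offcut, 140 (x) by 45 (y) by 70 (z) mm, 150 to 300 g, loose, standing on its narrow long face (140 x 45 mm) on the table. Origin: centre of its underside, z up. It is to be gripped across its 45 mm (y), in the top 30 mm.
- clamp: dark steel ratchet clamp, fixed to the bench. Origin: on the knob's axis at table level; y: clamping direction, from knob to fence; z up. Bed top 12 mm up, 100 mm wide (x). Along +y: ratchet wheel and knob at 0, moving jaw block (80 to 105 mm at the start), sprung pad, room for the timber, fence. Jaw, pad and fence reach 49 mm above the table. Knob and wheel: see knob_grip.
- bed_mid (a point): point on the bed top at clamp x 0, y 165 mm: timber stood with its underside centred here, its x along the clamp's x, clears pad and fence. At the start the pad's face is at y 135 mm. The fence's face is bolted anywhere from y 196 to 216 mm (not measured), so the room is 61 to 81 mm for the 45 mm timber.
- knob_grip (a point): point on the knob's axis 58 mm above the table, the height to grip at. The knob is a black bar on top of the wheel, 48 mm long (along this point's x), 16 mm thick (along its y: grip across it), 34 to 66 mm above the table; it turns with the wheel. Below 36 mm is the toothed wheel, radius 36 mm.
- wheel (a joint): turn of wheel and knob, rad, 0 at the start, growing clockwise seen from above; stop at 2.9. 18 teeth, 0.349 rad apart; pawl seated at 0. Free turning: about 0.03 Nm; in the last 0.07 rad before each multiple of 0.349 the moment dips (the click). Turn 0.1 rad past a multiple and let go: the loaded wheel falls back on to it (within 0.03), no further. 1 rad drives the jaw 18 mm (6.3 mm a tooth).
- pawl: brass pawl, sprung against the wheel's teeth, 40 mm from pivot to nose, top 38 mm above the table, on the clamp's -x, -y side of the wheel. Origin: its pivot at table level. It swings out about 0.1 rad on each tooth and drops in with a click. Leave it to its spring.
- pad: steel pad, 80 (x) by 8 (y) by 34 (z) mm, on two sprung rods in the moving jaw: it yields above 6 N, then 1 N per mm, at most 20 mm. Once the timber is nipped the turning moment steps up 0.11 Nm, then 0.11 Nm more per tooth: 6 to 12 N on the timber at the first click, 12 to 19 N at the second (wanted), 19 to 25 N at the third (too tight). Origin: that of clamp at the start.
- pad_face (a point): middle of the pad's clamping face, 31 mm above the table; y is the clamping direction. Before it nips, the pad may push the timber along the bed to the fence with under 3 N.
- jar: bystander: closed glass jar, 60 mm across, 80 mm high; origin: centre of its underside
- driver: bystander: screwdriver lying on the bench
- tape_roll: bystander: grey roll, 80 mm across, 45 mm high, lying flat; origin: centre of its underside
Things that resemble listed ones, but are neither listed nor needed, are in the scene too. There is more than one size of the timber; the one meant has the size given above.

How it is judged:
By the outcome, as a careful person would: the job done as asked, in the order asked, and still so for the second after the job is handed in, with the robot touching nothing.
It also fails if it takes over 72 s, if anything falls off the work surface, if the arm or the gripper's body presses on something with over 40 N, if the wrist force passes 120 N, or if a joint passes its speed limit or range.

## Working session

There is one attempt and no reset: what is moved stays moved. The work goes in short steps, Python scripts to look and compute and a tool call to move; the robot and the scene stay as the last step left them, time stands still between calls to the robot, and variables do not carry over. Pictures are saved under pics/ and viewed, and the job is handed in when it is done.

Besides the shell and the picture viewer there is one more tool, called after "Emit:" in YAML: its name, and indented under it one key for each argument. jog_arm: Moves the arm, as the interface text tells. Its arguments: {"type":"object","properties":{"commands":{"type":"array","items":{"type":"array"}},"grip_force":{"type":"number"}},"required":["commands"]}

```bash
mkdir -p pics; ls; python3 - <<'E'
from rig import *
import cv2
for n in ["scene","top"]:
    im=get_image(n); cv2.imwrite(f"pics/{n}0.png",im[:,:,::-1])
    c=get_calibration(n); print(n,c)
print(observe())
E
```

```text
pics
scene {'camera_matrix': array([[432.83350562,   0.        , 326.39851013],
       [  0.        , 432.83350562, 196.85732767],
       [  0.        ,   0.        ,   1.        ]]), 'k1': -0.060226979236856604, 'R': array([[-0.77770419,  0.62862504,  0.00259852],
       [ 0.41734456,  0.51940071, -0.7456852 ],
       [-0.47010606, -0.57883803, -0.66629335]]), 't': array([ 388.73550522, -193.29757374, 1385.26442433])}
top {'camera_matrix': array([[459.5994491 ,   0.        , 323.30273058],
       [  0.        , 459.5994491 , 198.8645061 ],
       [  0.        ,   0.        ,   1.        ]]), 'k1': -0.08660127136015124, 'R': array([[-1.66852896e-02, -9.99859824e-01, -1.39050992e-03],
       [-9.98464503e-01,  1.67354437e-02, -5.28068202e-02],
       [ 5.28226888e-02,  5.07277712e-04, -9.98603778e-01]]), 't': array([  39.53395636,  546.94380745, 1229.73887286])}
{'clock': 0.1, 'qpos': array([-1.14702538e+00,  2.60633641e-01, -1.39268962e-01,  1.17267402e+00,
        1.22016506e-05,  1.57079877e+00]), 'qd': array([-7.03363335e-05, -1.05191386e-03,  4.36790800e-03,  1.49295765e-03,
        9.61924819e-04,  3.52083476e-04]), 'effort': array([-6.79608856e-04, -4.06508231e+01,  2.54527098e+01,  1.01015589e-02,
        1.32529738e-05,  2.11243503e-06]), 'ee_pos': array([ 215.64443847, -478.02901051,  249.52912534]), 'tool_rot': array([-3.13981236e+00, -1.21972845e-05,  4.23768485e-01]), 'wrist_force': array([-0.18497794, -0.09204115,  0.30590224]), 'wrist_torque': array([-0.02703782, -0.02956261, -0.04052091]), 'opening': 1.001182965550993}
```

View pics/scene0.png

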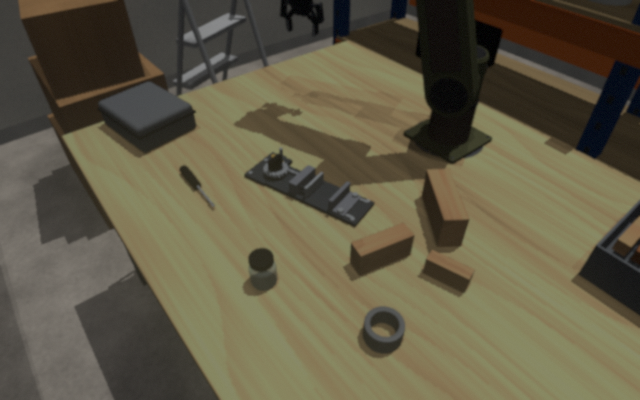

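View pics/top0.png

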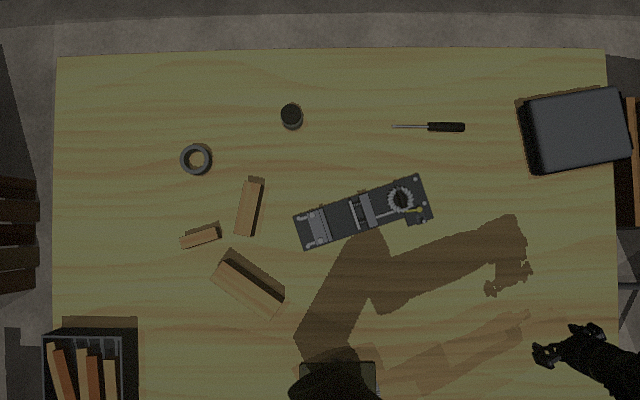

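The scene and top views show the clamp near top px (363,210) with its knob at (400,198) and its fence at (315,230). There are three timbers, at top px (250,207), (200,236) and (250,283), plus the jar, tape and driver. I'll zoom in to measure.

```bash
cat > h.py <<'E'
import numpy as np, cv2
from rig import *
def cal(n):
    c=get_calibration(n); return c["camera_matrix"],c["k1"],np.array(c["R"]),np.array(c["t"])
def ray(n,px):
    K,k1,R,t=cal(n); d=((px[0]-K[0,2])/K[0,0],(px[1]-K[1,2])/K[1,1])
    d=np.array(d); rd=np.linalg.norm(d); r=rd
    for _ in range(20): r=rd/(1+k1*r*r)
    u=d*(r/rd if rd>0 else 1)
    return -R.T@t, R.T@np.array([u[0],u[1],1])
def onz(n,px,z):
    o,d=ray(n,px); return o+d*(z-o[2])/d[2]
def proj(n,X):
    K,k1,R,t=cal(n); p=R@np.asarray(X,float)+t; u=p[:2]/p[2]; u=u*(1+k1*(u@u))
    return K[0,0]*u[0]+K[0,2],K[1,1]*u[1]+K[1,2]
def crop(im,x0,y0,w,h,s,f):
    c=cv2.resize(im[y0:y0+h,x0:x0+w],None,fx=s,fy=s,interpolation=cv2.INTER_CUBIC)
    c=np.clip(c.astype(float)*1.8,0,255).astype(np.uint8)
    for i in range(0,w,20): cv2.putText(c,str(x0+i),(i*s,10),0,.35,(0,0,255),1); cv2.line(c,(i*s,12),(i*s,18),(0,0,255),1)
    for i in range(0,h,20): cv2.putText(c,str(y0+i),(0,i*s+4),0,.35,(0,0,255),1)
    cv2.imwrite(f,c)
E
python3 - <<'E'
from h import *
t=cv2.imread("pics/top0.png"); s=cv2.imread("pics/scene0.png")
crop(t,170,165,130,160,5//1*1 if 0 else 3,"pics/t_tim.png")
crop(t,285,165,155,95,5,"pics/t_cl.png")
crop(s,235,140,155,95,5,"pics/s_cl.png")
crop(s,340,160,140,140,4,"pics/s_tim.png")
E
```

```text
(no output)
```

View pics/t_tim.png

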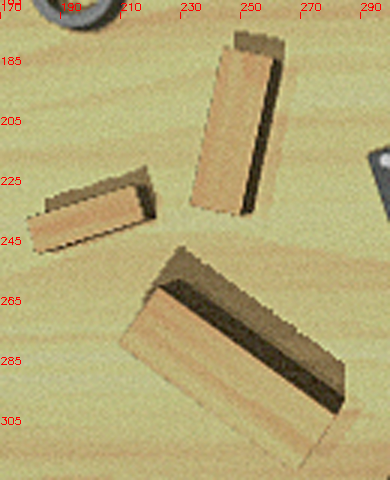

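View pics/t_cl.png

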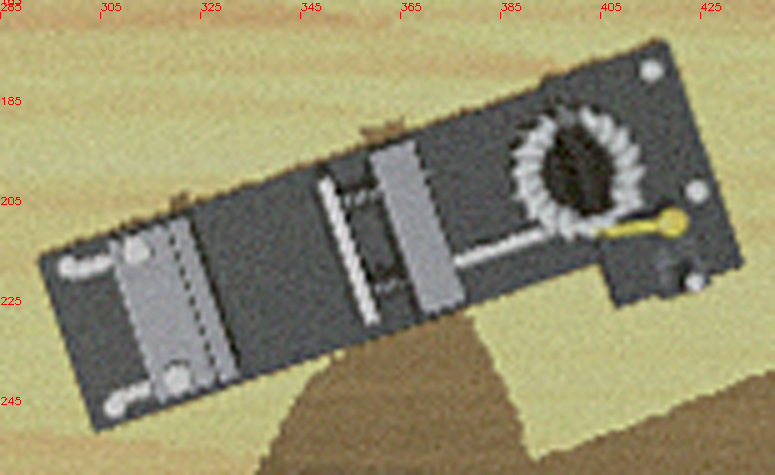

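View pics/s_cl.png

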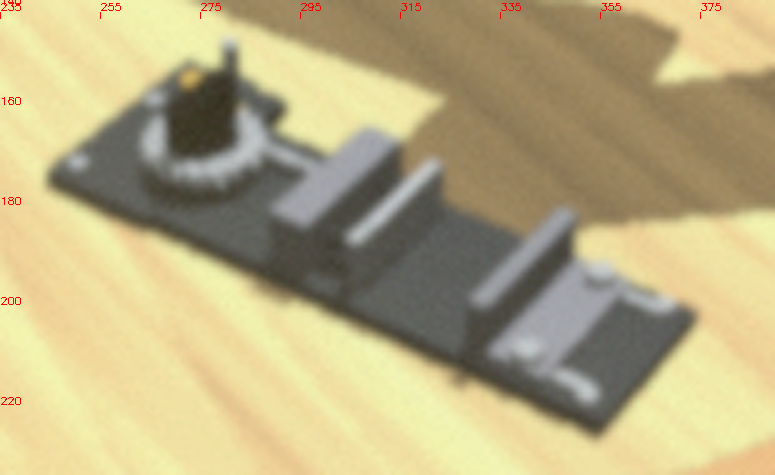

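View pics/s_tim.png

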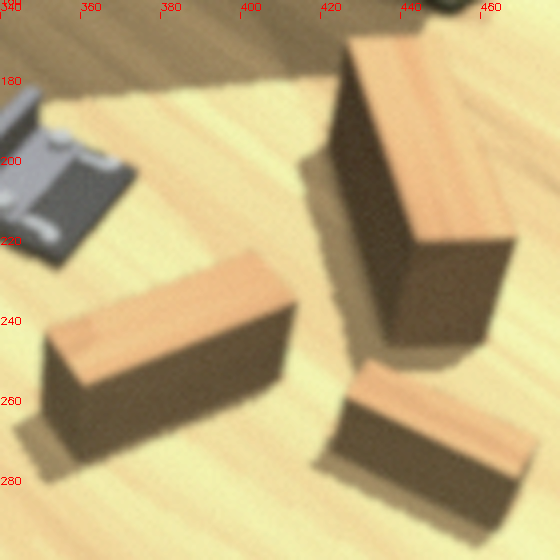

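```bash
python3 - <<'E'
from h import *
c=[(244.3,180.3),(261.7,184),(250.3,236),(233.3,233.3)]
P=np.array([onz("top",p,70) for p in c]);print(P.round(1),P.mean(0)); print([np.linalg.norm(P[i]-P[(i+1)%4]).round(1) for i in range(4)])
d=P[0]-P[3]+P[1]-P[2];print("timber ax",np.degrees(np.arctan2(d[1],d[0])))
cs=[(352-0.3,242.5),(402,222.5),(413.7,235.3),(361.5,256)]
P=np.array([onz("scene",p,70) for p in cs]);print(P.round(1),P.mean(0)); print([np.linalg.norm(P[i]-P[(i+1)%4]).round(1) for i in range(4)])
d=P[0]-P[1]+P[3]-P[2];print("timber ax",np.degrees(np.arctan2(d[1],d[0])))
# clamp plate corners at z=12 : top
q={'A':(293,215.8),'B':(417.5,173),'C':(433.5,218),'D':(304.5,251.0)}
for k,p in q.items(): print(k,onz("top",p,12).round(1))
print("wheel c",onz("top",(400.5,199.5),36).round(1))
print("knob c(66)",onz("top",(400.2,198),66).round(1))
print("fence top back/front", *[onz("top",p,49).round(1) for p in [(322.5,209),(332,241),(318.5,211),(327.5,243)]])
print("pad face top",*[onz("top",p,49).round(1) for p in [(349.0,201),(358.2,229.5)]])
print("jaw edges",*[onz("top",p,49).round(1) for p in [(358.5,196),(368.5,227.5),(367.5,193.5),(377.5,224.5)]])
s=[(245.5,176.5),(353.5,227.5),(374,203)]
print("plate scene",*[onz("scene",p,12).round(1) for p in s])
print("pad scene face top",*[onz("scene",p,49).round(1) for p in [(306,189),(322.8,173.2)]])
print("fence scene front top",*[onz("scene",p,49).round(1) for p in [(329,199.5),(347,181.5)]])
# post
import itertools
o1,d1=ray("scene",(281,148.5))
for p in [(423,221),(416,217),(419.5,208),(419,215)]:
    o2,d2=ray("top",p); A=np.c_[d1,-d2]; x=np.linalg.lstsq(A,o2-o1,rcond=None)[0]; print(p,(o1+d1*x[0]).round(1),(o2+d2*x[1]).round(1))
E
```

```text
[[596.4 234.9  70. ]
 [585.9 189.6  70. ]
 [451.7 220.5  70. ]
 [459.3 264.6  70. ]] [523.31876908 227.38799259  70.        ]
[np.float64(46.5), np.float64(137.7), np.float64(44.8), np.float64(140.2)]
timber ax -12.603612225650766
[[586.1 194.8  70. ]
 [454.6 221.3  70. ]
 [463.6 266.   70. ]
 [595.4 237.   70. ]] [524.92854757 229.77447844  70.        ]
[np.float64(134.1), np.float64(45.6), np.float64(135.0), np.float64(43.2)]
timber ax -11.879974205796898
A [503.1 113.2  12. ]
B [ 614.1 -228.    12. ]
C [ 490.5 -268.4   12. ]
D [407.6  83.5  12. ]
wheel c [ 541.2 -175.4   36. ]
knob c(66) [ 543.7 -169.7   66. ]
fence top back/front [519.1  32.9  49. ] [434.7   9.4  49. ] [514.   43.5  49. ] [429.7  21.3  49. ]
pad face top [538.9 -37.2  49. ] [463.7 -59.9  49. ]
jaw edges [551.7 -62.5  49. ] [468.4 -87.1  49. ] [557.9 -86.3  49. ] [ 475.9 -110.9   49. ]
plate scene [ 617.  -216.4   12. ] [513.  122.4  12. ] [411.9  89.3  12. ]
pad scene face top [541.9 -31.9  49. ] [467.4 -55.7  49. ]
fence scene front top [521.1  36.5  49. ] [439.5  11.5  49. ]
(423, 221) [ 482.5 -233.4   38.5] [ 482.9 -233.7   38.6]
(416, 217) [ 495.2 -213.    55.4] [ 493.7 -211.9   55.2]
(419.5, 208) [ 499.4 -206.2   61.1] [ 516.9 -219.8   64.4]
(419, 215) [ 493.3 -216.    52.9] [ 498.8 -220.2   53.9]
```

Emit:
jog_arm:
  commands:
    - [[0.1, 0.1, 0], [0, 0, -10], 0.0854]
    - [[0.1, 0.1, 0], [0, 0, -10], 0.0854]
    - [[0.1, 0.1, 0], [0, 0, -10], 0.0854]

```text
clock: 0.48
ee_pos: [317.2, -376.0, 249.9]
tool_rot: [-3.14, -0.0, 0.252]
wrist_force: [0.1, -0.4, -1.2]
opening: 0.999
```

```bash
python3 - <<'E'
from h import *
o=observe(); print(o["clock"],o["qpos"].round(3),o["ee_pos"].round(1),o["tool_rot"].round(4))
im=get_image("top"); cv2.imwrite("pics/t1.png",im[:,:,::-1])
t=cv2.imread("pics/top0.png"); s=cv2.imread("pics/scene0.png")
crop(t,380,175,50,50,12,"pics/t_kn.png"); crop(s,255,140,45,45,12,"pics/s_kn.png")
E
```

```text
0.475 [-8.700e-01  2.050e-01 -2.130e-01  1.154e+00  1.000e-03  2.019e+00] [ 317.2 -376.   249.9] [-3.14   -0.      0.2524]
```

View pics/t_kn.png

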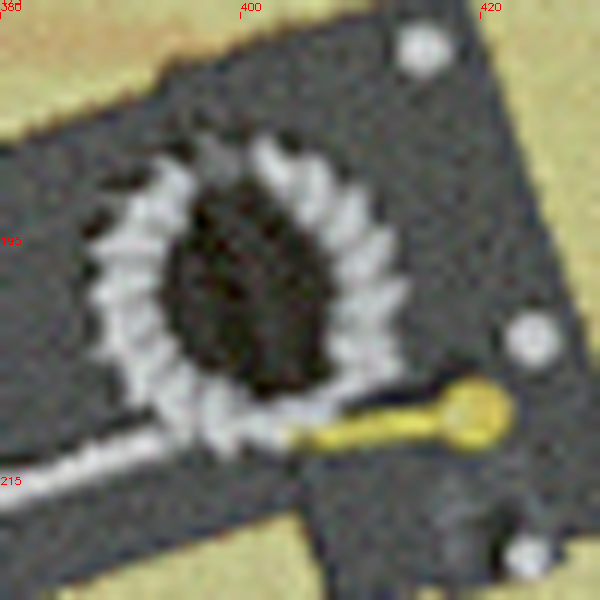

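View pics/s_kn.png

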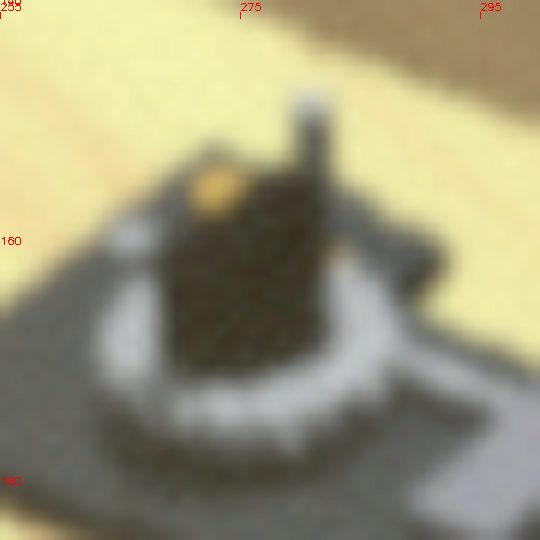

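```bash
python3 - <<'E'
from h import *
t=cv2.imread("pics/top0.png"); s=cv2.imread("pics/scene0.png")
def enh(im,x0,y0,w,h,s,f):
    c=im[y0:y0+h,x0:x0+w].astype(float); c=np.clip((c/255)**0.5*400-30,0,255); c=np.clip(c,0,255).astype(np.uint8)
    cv2.imwrite(f,cv2.resize(c,None,fx=s,fy=s,interpolation=cv2.INTER_NEAREST))
enh(t,385,180,35,35,16,"pics/t_k2.png"); enh(s,262,145,30,35,16,"pics/s_k2.png")
print(t[185:212,392:410].max(2))
E
```

```text
[[ 46  41  33  45  32  36  43  37  37  40  45  44  42  50  48  45  51  47]
 [ 53  45  37  34  56  63  36  32  31  60  65  29  27  40  42  50  53  44]
 [ 41  38  20  20  44  66  62  52  49  87  98  55  27  47  43  43  45  53]
 [ 53  80  67  34  49  62  67  66  55  87 116 100  80  84  90  52  38  49]
 [ 41  78 109  87  56  64  59  65  46  68 105 121 101  98 113  77  31  40]
 [ 65  95 107 104  61  40  48  39  27  37  73  99  91  97 114  87  58  68]
 [ 98 109 100  79  37  26  29  31  32  25  42  73  79  97 108  95  86 101]
 [111 117 103  64  23  32  35  32  23  22  35  43  70 109 105  93 103 113]
 [ 93  93 100  71   8  18  32  38  33  26  24  21  50  86  82  90 109 110]
 [ 92  84  68  45  19  19  31  27  38  34  14  24  28  46  64 100 106 102]
 [111  97  38  27   9  23  18  38  32  31  35  28  20  28  47  82  89  89]
 [ 86  73  22  29  31  14  24  20  38  29  33  28  21  25  35  49  80 104]
 [ 89  55  23  36  37  25  31  31  30  42  25  34  27  22  26  50  93 105]
 [102  55  20  32  20  25  18  19  33  38  32  28  17  33  28  39  75  93]
 [ 70  35  28  32  38  30  24  12  19  38  29  26 
[... 225 characters left out ...]
 28  24  24  59  75  88]
 [ 86  98  75  27  32  32  22  21  17  24  35  29  30  21  28  75 108 102]
 [102 109  78  34  29  24  33  22  26  21  33  30  26  20  21  67 106 112]
 [112  95  76  84  41  22  30  31  19  20  29  31  32  18  24  38  76  97]
 [100  94 100 104  74  61  62  32  18  22  27  27  36  23  19  46  86 109]
 [102 107 113 107  75  92  94  65  50  12  15  23  26  35  68  95 111 104]
 [ 79 112 107  99  87 109 102  81  66  47  48  79  90  84  95  98  71  50]
 [ 34  88 114 105  95 112 106  86  88  97  94  98 110 110 113  96  62  44]
 [ 64  68  95 102  87 113 108 108 109 116 109 110 106 101 110 103  99 100]
 [108  93  92  98  68 102 117  99  79  95 104 117  97  76  98 119 106 102]]
```

View pics/t_k2.png

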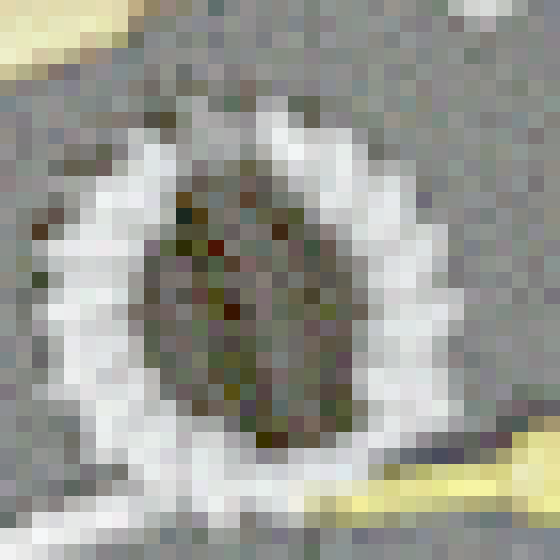

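View pics/s_k2.png

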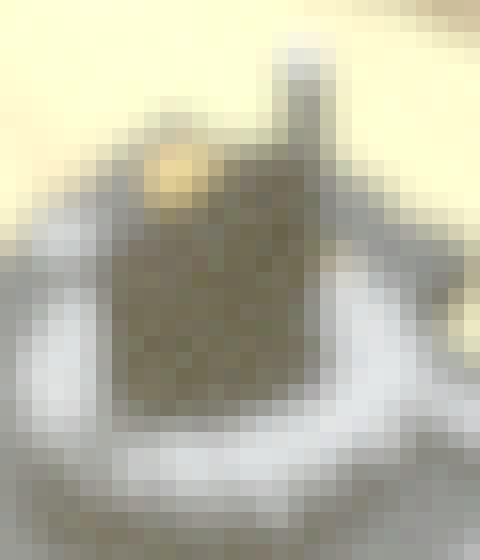

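```bash
python3 - <<'E'
from h import *
for p in [(269.3,170.8),(275,171),(281.5,169)]: print("s36",onz("scene",p,36).round(1))
for p in [(269,162),(281.8,155),(277,154.3),(270,160)]: print("s66",onz("scene",p,66).round(1))
a=onz("top",(244.3,180.3),70);b=onz("top",(248.5,175.3),0);print("shadow slope",(b-a)/70)
a=onz("top",(261.7,184),70);b=onz("top",(265,178.3),0);print("shadow slope",(b-a)/70)
for p in [(396,190.5),(401,190),(407.5,199),(393,201),(400,207.5),(406.5,207)]: print(p,onz("top",p,66).round(1),onz("top",p,36).round(1))
def rect(th,z,off=(0,0)):
    c,s=np.cos(np.radians(th)),np.sin(np.radians(th)); return [np.array([542.5+off[0]+a*c-b*s,-174.5+off[1]+a*s+b*c,z]) for a,b in [(24,8),(24,-8),(-24,-8),(-24,8)]]
for th in [17.2,37]:
  for n in ["top","scene"]:
    for z in (66,36): print(th,n,z,[tuple(np.round(proj(n,X),1)) for X in rect(th,z)])
E
```

```text
s36 [ 565.8 -169.3   36. ]
s36 [ 554.  -158.7   36. ]
s36 [ 535.  -154.8   36. ]
s66 [ 564.2 -168.7   66. ]
s66 [ 518.9 -173.3   66. ]
s66 [ 527.4 -184.4   66. ]
s66 [ 557.1 -174.5   66. ]
shadow slope [ 0.29098242  0.00551814 -1.        ]
shadow slope [ 0.31009369  0.00264762 -1.        ]
(396, 190.5) [ 563.4 -159.2   66. ] [ 565.5 -163.9   36. ]
(401, 190) [ 564.5 -172.3   66. ] [ 566.6 -177.4   36. ]
(407.5, 199) [ 540.8 -188.7   66. ] [ 542.3 -194.2   36. ]
(393, 201) [ 536.2 -150.7   66. ] [ 537.6 -155.2   36. ]
(400, 207.5) [ 519.  -168.5   66. ] [ 519.9 -173.5   36. ]
(406.5, 207) [ 520.  -185.5   66. ] [ 521.  -190.9   36. ]
17.2 top 66 [(np.float64(396.2), np.float64(190.6)), (np.float64(402.0), np.float64(188.7)), (np.float64(407.9), np.float64(206.2)), (np.float64(402.1), np.float64(208.2))]
17.2 top 36 [(np.float64(394.5), np.float64(191.4)), (np.float64(400.1), np.float64(189.6)), (np.float64(405.9), np.float64(206.6)), (np.float64(400.2), np.float64(208.5))]
17.2 scene 66 [(np.float64(271.2), np.float64(163.4)), (np.float64(266.6), np.float64(161.4)), (np.float64(277.6)
[... 224 characters left out ...]
t64(163.3))]
37 top 66 [(np.float64(394.0), np.float64(193.1)), (np.float64(398.7), np.float64(189.3)), (np.float64(410.2), np.float64(203.8)), (np.float64(405.4), np.float64(207.6))]
37 top 36 [(np.float64(392.2), np.float64(193.8)), (np.float64(396.9), np.float64(190.1)), (np.float64(408.1), np.float64(204.3)), (np.float64(403.4), np.float64(208.0))]
37 scene 66 [(np.float64(274.3), np.float64(163.6)), (np.float64(268.7), np.float64(162.7)), (np.float64(274.6), np.float64(152.6)), (np.float64(280.0), np.float64(153.4))]
37 scene 36 [(np.float64(275.2), np.float64(172.3)), (np.float64(269.7), np.float64(171.4)), (np.float64(275.4), np.float64(161.2)), (np.float64(280.7), np.float64(162.0))]
```

Emit:
jog_arm:
  commands:
    - [[0.208, 0.607, 0], [0, 0, 153.5], 0.0854]
    - [[0.208, 0.607, 0], [0, 0, 153.5], 0.0854]
    - [[0.208, 0.607, 0], [0, 0, 153.5], 0.0854]
    - [[0.208, 0.607, 0], [0, 0, 153.5], 0.0854]
    - [[0.208, 0.607, 0], [0, 0, 153.5], 0.0854]
    - [[0.208, 0.607, 0], [0, 0, 153.5], 0.0854]
    - [[0.208, 0.607, 0], [0, 0, 153.5], 0.0854]
    - [[0.208, 0.607, 0], [0, 0, 153.5], 0.0854]
    - [[0.208, 0.607, 0], [0, 0, 153.5], 0.0854]
    - [[0.208, 0.607, 0], [0, 0, 153.5], 0.0854]
    - [[0.208, 0.607, 0], [0, 0, 153.5], 0.0854]
    - [[0.208, 0.607, 0], [0, 0, 153.5], 0.0854]
    - [[0.208, 0.607, 0], [0, 0, 153.5], 0.0854]
    - [[0.208, 0.607, 0], [0, 0, 153.5], 0.0854]
    - [[0.208, 0.607, 0], [0, 0, 153.5], 0.0854]
    - [[0.208, 0.607, 0], [0, 0, 153.5], 0.0854]
    - [[0.208, 0.607, -0.05], [0, 0, 153.5], 0.0854]
    - [[0.208, 0.607, -0.1], [0, 0, 153.5], 0.0854]
    - [[0.208, 0.607, -0.13], [0, 0, 153.5], 0.0854]
    - [[0.208, 0.607, -0.13], [0, 0, 153.5], 0.0854]

```text
clock: 3.02
ee_pos: [521.7, 227.2, 117.7]
tool_rot: [-3.138, -0.005, 2.927]
wrist_force: [0.3, 0.8, -0.2]
opening: 1.0
```

```bash
python3 - <<'E'
from h import *
o=observe(); print(o["clock"],o["qpos"].round(3),o["ee_pos"].round(1),o["tool_rot"].round(4),o["wrist_force"].round(1))
for n in ["top","scene"]:
    im=get_image(n)[:,:,::-1]; cv2.imwrite(f"pics/{n}2.png",im)
crop(cv2.imread("pics/scene2.png"),330,150,150,130,5,"pics/s2c.png")
crop(cv2.imread("pics/top2.png"),170,165,200,150,4,"pics/t2c.png")
E
```

```text
3.025 [ 0.411  0.424 -0.255  0.898 -0.     0.625] [521.7 227.2 117.7] [-3.1378 -0.0051  2.9272] [ 0.3  0.8 -0.2]
```

View pics/s2c.png

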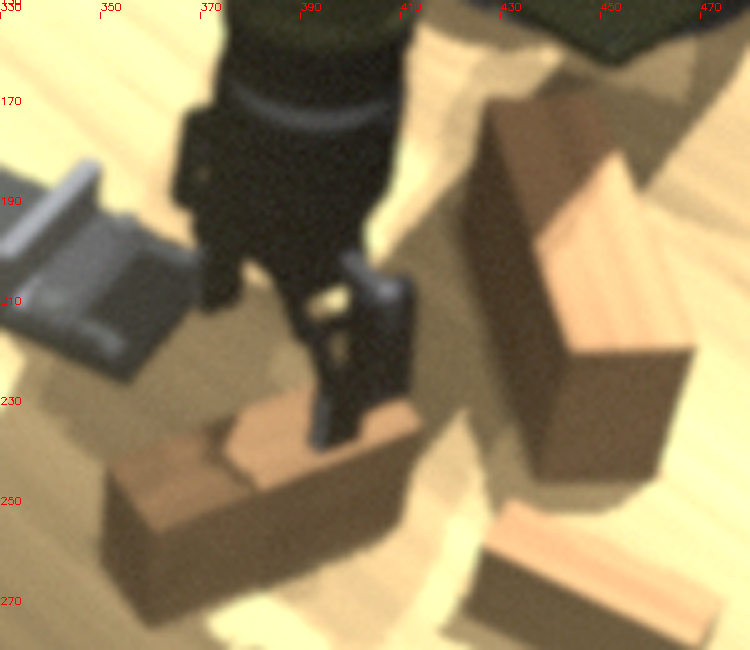

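View pics/t2c.png

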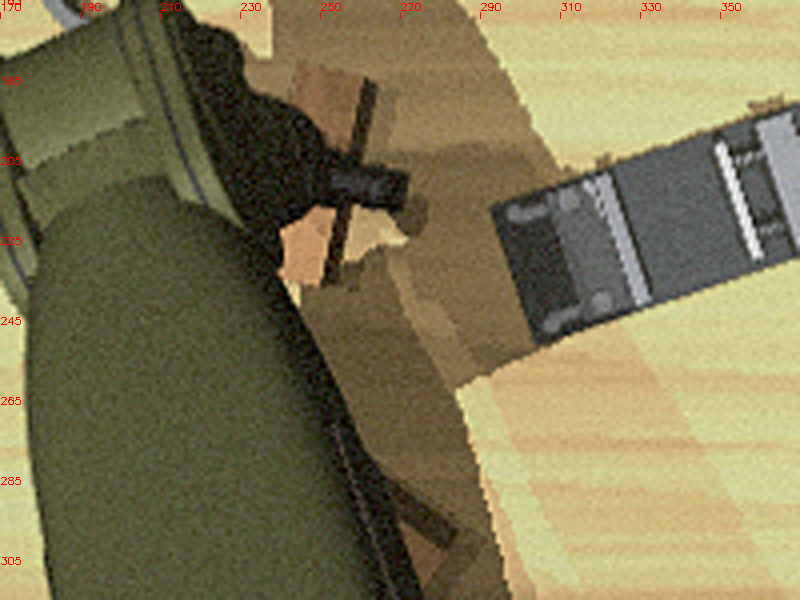

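The gripper straddles the timber at scene px (390,235). The jaws are centred and aligned with it, so I'll descend and grip.

Emit:
jog_arm:
  commands:
    - [[0.002, 0.001, -0.03], [0, 0, 0], 0.0854]
    - [[0.002, 0.001, -0.054], [0, 0, 0], 0.0854]
    - [[0.002, 0.001, -0.054], [0, 0, 0], 0.0854]
    - [[0.002, 0.001, -0.054], [0, 0, 0], 0.03]
    - [[0.002, 0.001, -0.054], [0, 0, 0], 0.03]
    - [[0.002, 0.001, -0.054], [0, 0, 0], 0.03]
    - [[0.002, 0.001, -0.054], [0, 0, 0], 0.03]
    - [[0.002, 0.001, -0.054], [0, 0, 0], 0.03]
    - [[0.002, 0.001, -0.054], [0, 0, 0], 0.03]
  grip_force: 50

```text
clock: 4.25
ee_pos: [527.0, 229.5, 68.1]
tool_rot: [3.141, 0.003, 2.928]
wrist_force: [-1.0, -2.0, 6.0]
opening: 0.519
```

```bash
python3 - <<'E'
from h import *
o=observe(); print(o["clock"],o["qpos"].round(3),o["ee_pos"].round(1),o["tool_rot"].round(4),o["wrist_force"].round(1),o["opening"])
E
```

```text
4.25 [ 0.411  0.475 -0.317  0.776 -0.001  0.625] [527.  229.5  68.1] [3.1406e+00 2.6000e-03 2.9280e+00] [-1. -2.  6.] 0.5190208289408921
```

Emit:
jog_arm:
  commands:
    - [[0, 0, 0.04], [0, 0, 0], 0.03]
    - [[0, 0, 0.08], [0, 0, 0], 0.03]
    - [[-0.008, -0.06, 0.08], [0, 0, 7.5], 0.03]
    - [[-0.017, -0.12, 0.08], [0, 0, 15], 0.03]
    - [[-0.025, -0.18, 0.08], [0, 0, 22.5], 0.03]
    - [[-0.033, -0.243, 0.08], [0, 0, 29.4], 0.03]
    - [[-0.033, -0.243, 0.08], [0, 0, 29.4], 0.03]
    - [[-0.033, -0.243, 0.08], [0, 0, 29.4], 0.03]
    - [[-0.033, -0.243, 0.08], [0, 0, 29.4], 0.03]
    - [[-0.033, -0.243, 0.08], [0, 0, 29.4], 0.03]

```text
clock: 5.5
ee_pos: [493.1, -12.3, 146.3]
tool_rot: [3.142, 0.0, -2.84]
wrist_force: [-0.4, -0.2, -2.5]
opening: 0.516
```

```bash
python3 - <<'E'
from h import *
o=observe(); print(o["clock"],o["qpos"].round(3),o["ee_pos"].round(1),o["tool_rot"].round(4),o["wrist_force"].round(1),o["opening"])
for n in ["top","scene"]:
    im=get_image(n)[:,:,::-1]; cv2.imwrite(f"pics/{n}3.png",im)
crop(cv2.imread("pics/scene3.png"),240,110,155,120,5,"pics/s3c.png")
crop(cv2.imread("pics/top3.png"),270,150,180,120,4,"pics/t3c.png")
E
```

```text
5.5 [-0.025  0.277 -0.402  0.892  0.    -0.327] [493.1 -12.3 146.3] [ 3.1415e+00  1.0000e-04 -2.8395e+00] [-0.4 -0.2 -2.5] 0.5157376420791954
```

View pics/s3c.png

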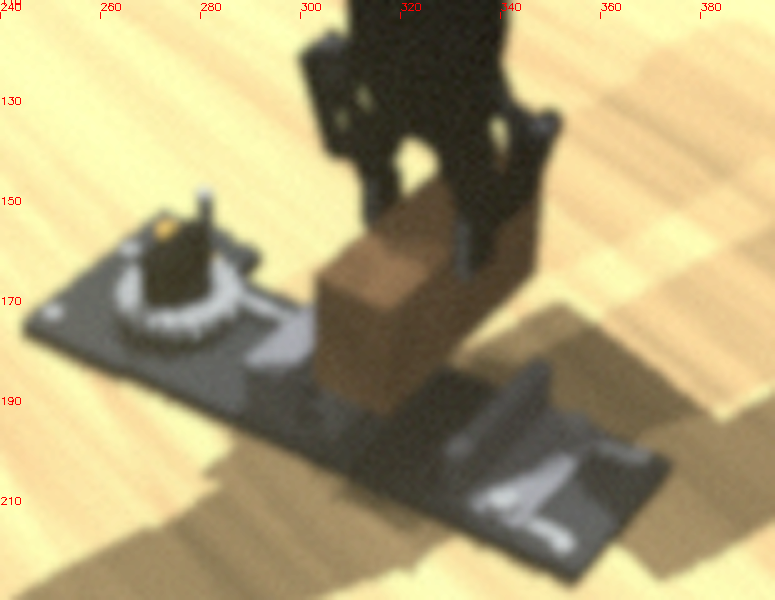

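View pics/t3c.png

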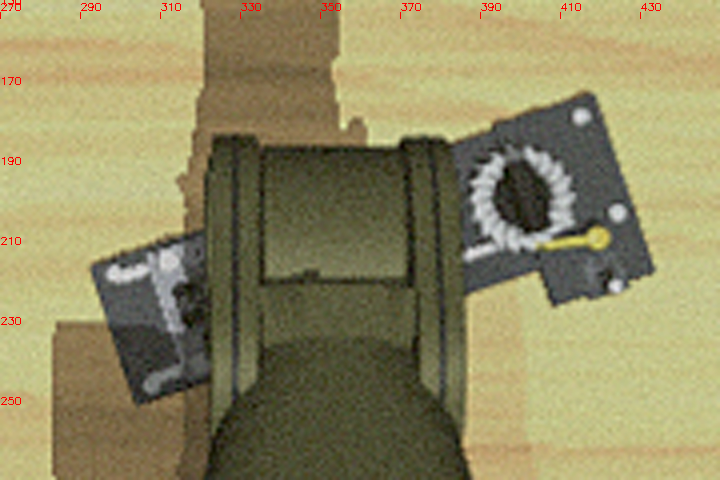

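```bash
cat >> h.py <<'E'
TH=17.2; OR=np.array([542.5,-174.5])
def cl(X):
    c,s=np.cos(np.radians(TH)),np.sin(np.radians(TH)); d=np.asarray(X)[:2]-OR
    return np.array([c*d[0]+s*d[1],-s*d[0]+c*d[1]]).round(1)
E
python3 - <<'E'
from h import *
for p in [(317.4,193),(302.6,183),(346.6,164.4)]: X=onz("scene",p,78.5); print(X.round(1),cl(X))
for p in [(302.6,164.4),(317,171)]: X=onz("scene",p,148); print(X.round(1),cl(X))
print(cl([493.1,-12.3]))
for p in [(306,189),(322.8,173.2),(329,199.5),(347,181.5)]: print("scene pad/fence",cl(onz("scene",p,49)))
for p in [(349.0,201),(358.2,229.5),(322.5,209),(332,241)]: print("top pad/fence",cl(onz("top",p,49)))
E
```

```text
[549.1  25.5  78.5] [ 65.4 189.1]
[554.6 -27.8  78.5] [ 54.9 136.5]
[418.  -16.5  78.5] [-72.3 187.8]
[561.  -15.2 148. ] [ 64.8 146.7]
[549.9  26.3 148. ] [ 66.4 189.6]
[  0.8 169.6]
scene pad/fence [ 41.6 136.4]
scene pad/fence [-36.6 135.7]
scene pad/fence [ 42.  207.9]
scene pad/fence [-43.4 208.1]
top pad/fence [ 37.2 132.2]
top pad/fence [-41.4 132.8]
top pad/fence [ 38.9 205.1]
top pad/fence [-48.6 207.6]
```

The held timber sits over the bed at about clamp x -3 mm, y 146–190 mm, and it's square. The pad is at about 134 and the fence at about 207, so it will clear both. Lowering.

Emit:
jog_arm:
  commands:
    - [[0, 0, -0.025], [0, 0, 0], 0.03]
    - [[0, 0, -0.045], [0, 0, 0], 0.03]
    - [[0, 0, -0.058], [0, 0, 0], 0.03]
    - [[0, 0, -0.062], [0, 0, 0], 0.03]
    - [[0, 0, -0.064], [0, 0, 0], 0.03]
    - [[0, 0, -0.064], [0, 0, 0], 0.03]
    - [[0, 0, -0.064], [0, 0, 0], 0.03]
    - [[0, 0, -0.064], [0, 0, 0], 0.03]

```text
clock: 6.6
ee_pos: [493.2, -13.6, 82.7]
tool_rot: [-3.141, 0.001, -2.842]
wrist_force: [0.4, -0.6, -0.9]
opening: 0.515
```

Emit:
jog_arm:
  commands:
    - [[0, 0, -0.002], [0, 0, 0], 0.03]
    - [[0, 0, -0.003], [0, 0, 0], 0.03]
    - [[0, 0, -0.003], [0, 0, 0], 0.03]
    - [[0, 0, -0.003], [0, 0, 0], 0.03]

```text
clock: 7.1
ee_pos: [493.1, -13.6, 80.1]
tool_rot: [-3.141, 0.001, -2.842]
wrist_force: [-1.1, -0.5, 5.3]
opening: 0.515
```

Emit:
jog_arm:
  commands:
    - [[0, 0, 0], [0, 0, 0], 0.055]
    - [[0, 0, 0], [0, 0, 0], 0.07]
    - [[0, 0, 0], [0, 0, 0], 0.07]
    - [[0, 0, 0.002], [0, 0, 0], 0.07]
    - [[0, 0, 0.03], [0, 0, 0], 0.07]
    - [[0, 0, 0.07], [0, 0, 0], 0.07]
    - [[0, 0, 0.11], [0, 0, 0], 0.07]
    - [[-0.06, 0.0, 0.11], [0, 0, 0], 0.07]
    - [[-0.12, 0, 0.11], [0, 0, 0], 0.07]
    - [[-0.18, 0, 0.11], [0, 0, 0], 0.07]
    - [[-0.18, 0, 0.11], [0, 0, 0], 0.07]

```text
clock: 8.48
ee_pos: [306.8, -13.4, 188.4]
tool_rot: [3.14, -0.005, -2.842]
wrist_force: [0.9, -0.5, 0.6]
opening: 0.819
```

```bash
python3 - <<'E'
from h import *
o=observe(); print(o["clock"],o["qpos"].round(3),o["ee_pos"].round(1),o["tool_rot"].round(4),o["wrist_force"].round(1),o["wrist_torque"].round(3),o["opening"])
for n in ["top","scene"]:
    im=get_image(n)[:,:,::-1]; cv2.imwrite(f"pics/{n}4.png",im)
crop(cv2.imread("pics/scene4.png"),240,120,155,115,5,"pics/s4c.png")
crop(cv2.imread("pics/top4.png"),280,150,160,115,5,"pics/t4c.png")
E
```

```text
8.475 [-0.044 -0.072 -0.687  0.96  -0.    -0.343] [306.8 -13.4 188.4] [ 3.1399 -0.0047 -2.842 ] [ 0.9 -0.5  0.6] [ 0.002 -0.067 -0.002] 0.8188580100918145
```

View pics/s4c.png

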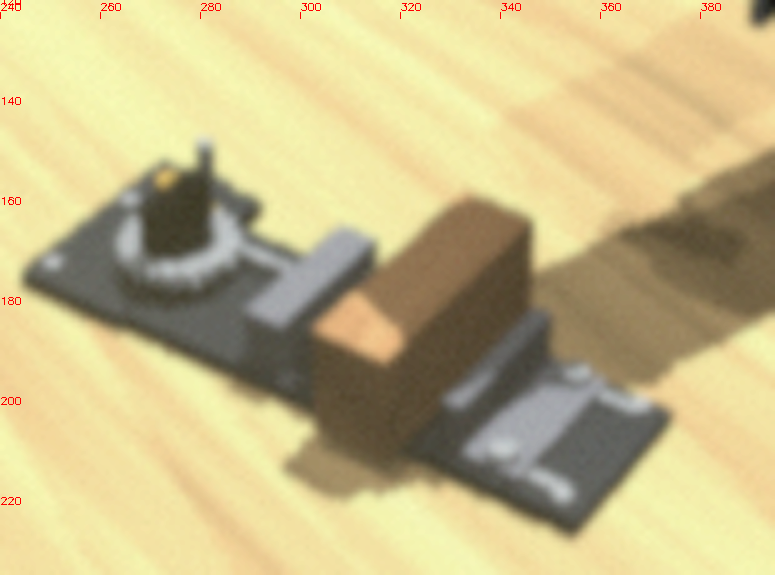

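View pics/t4c.png

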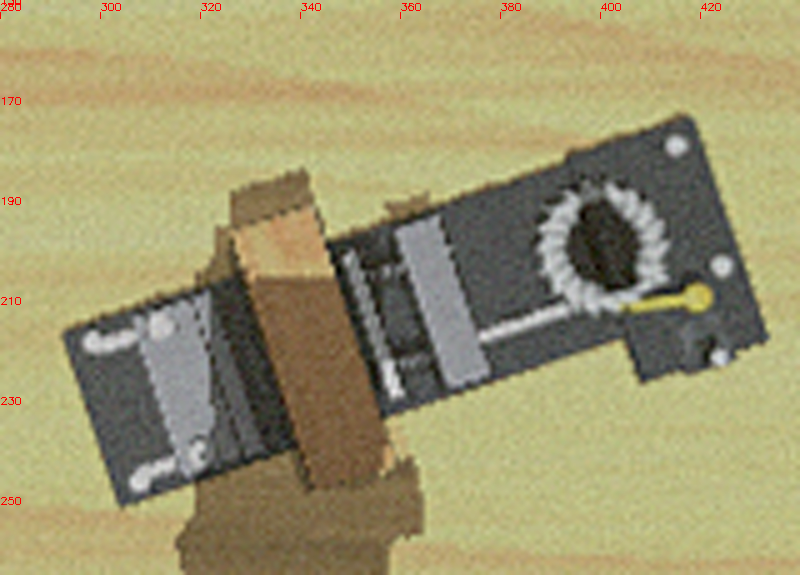

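The timber is standing square on the bed, with its top at top px (343,218). There's a gap to the pad at (353,215) and to the fence at (327,225). The knob bar at (400,198) is along clamp x. Next, move above the knob.

Emit:
jog_arm:
  commands:
    - [[0.06, -0.04, 0], [0, 0, 0], 0.045]
    - [[0.12, -0.08, 0], [0, 0, 0], 0.045]
    - [[0.175, -0.12, 0], [0, 0, 0], 0.045]
    - [[0.229, -0.161, 0], [0, 0, 0], 0.045]
    - [[0.229, -0.161, -0.03], [0, 0, 0], 0.045]
    - [[0.229, -0.161, -0.07], [0, 0, 0], 0.045]
    - [[0.229, -0.161, -0.07], [0, 0, 0], 0.045]
    - [[0.229, -0.161, -0.07], [0, 0, 0], 0.045]

```text
clock: 9.57
ee_pos: [543.0, -174.7, 120.0]
tool_rot: [-3.141, 0.001, -2.841]
wrist_force: [0.7, 0.4, 0.1]
opening: 0.531
```

```bash
python3 - <<'E'
from h import *
o=observe(); print(o["clock"],o["qpos"].round(3),o["ee_pos"].round(1),o["tool_rot"].round(4),o["wrist_force"].round(1),o["wrist_torque"].round(3),o["opening"])
for n in ["top","scene"]:
    im=get_image(n)[:,:,::-1]; cv2.imwrite(f"pics/{n}5.png",im)
crop(cv2.imread("pics/scene5.png"),220,90,140,115,5,"pics/s5c.png")
crop(cv2.imread("pics/top5.png"),340,150,120,100,5,"pics/t5c.png")
E
```

```text
9.575 [-0.311  0.419 -0.256  0.894  0.    -0.611] [ 543.  -174.7  120. ] [-3.1410e+00  8.0000e-04 -2.8414e+00] [0.7 0.4 0.1] [ 0.015 -0.001 -0.005] 0.5310995561026245
```

View pics/s5c.png

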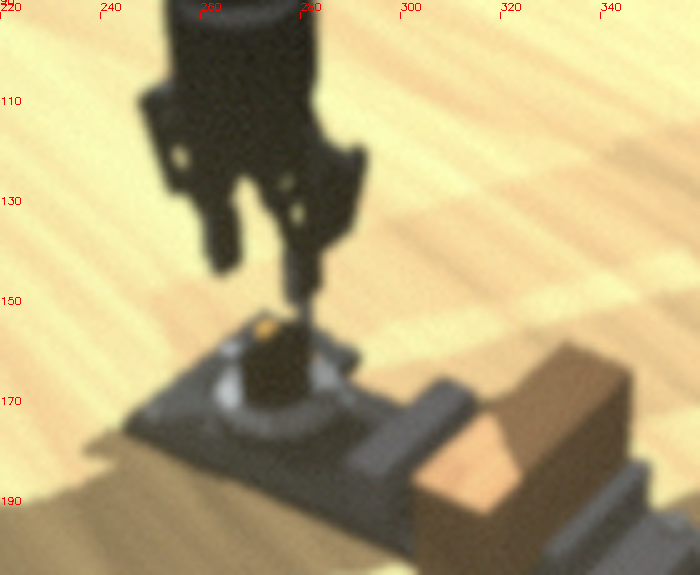

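View pics/t5c.png

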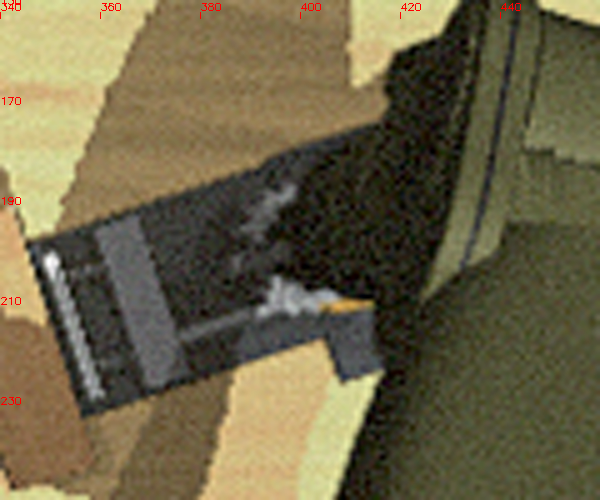

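Emit:
jog_arm:
  commands:
    - [[0, 0, -0.03], [0, 0, 0], 0.045]
    - [[0, 0, -0.05], [0, 0, 0], 0.045]
    - [[0, 0, -0.06], [0, 0, 0], 0.045]
    - [[0, 0, -0.061], [0, 0, 0], 0.045]
    - [[0, 0, -0.061], [0, 0, 0], 0.045]

```text
clock: 10.3
ee_pos: [542.7, -174.8, 59.4]
tool_rot: [-3.14, 0.002, -2.842]
wrist_force: [0.3, -0.0, 0.1]
opening: 0.53
```

Emit:
jog_arm:
  commands:
    - [[0, 0, 0], [0, 0, 0], 0.03]
    - [[0, 0, 0], [0, 0, 0], 0.02]
    - [[0, 0, 0], [0, 0, 0], 0.005]
    - [[0, 0, 0], [0, 0, 0], 0.005]
    - [[0, 0, 0], [0, 0, 0], 0.005]
    - [[0, 0, 0], [0, 0, 0], 0.005]
  grip_force: 60

```text
clock: 11.05
ee_pos: [542.3, -174.9, 58.9]
tool_rot: [-3.141, 0.001, -2.842]
wrist_force: [-0.8, -0.0, 5.3]
opening: 0.178
```

```bash
cat > st.py <<'E'
from h import *
o=observe(); print(o["clock"].__round__(2) if hasattr(o["clock"],'__round__') else o["clock"],o["ee_pos"].round(1),"yaw",(np.degrees(o["tool_rot"][2])%360).round(2),o["wrist_force"].round(1),"T",o["wrist_torque"].round(3),"op",round(float(o["opening"])*85.4,1),"q6",o["qpos"][5].round(3),"e6",o["effort"].round(3)[5])
E
python3 st.py
```

```text
11.05 [ 542.3 -174.9   58.9] yaw 197.17 [-0.8 -0.   5.3] T [-0.165  0.14   0.029] op 15.2 q6 -0.611 e6 -0.011
```

Emit:
jog_arm:
  commands:
    - [[0, 0, 0], [0, 0, -5], 0.005]
    - [[0, 0, 0], [0, 0, -10], 0.005]
    - [[0, 0, 0], [0, 0, -10], 0.005]

```text
clock: 11.42
ee_pos: [542.4, -175.1, 58.9]
tool_rot: [-3.14, 0.001, -3.017]
wrist_force: [-0.6, -1.6, 5.7]
opening: 0.169
```

```bash
python3 st.py
```

```text
11.43 [ 542.4 -175.1   58.9] yaw 187.14 [-0.6 -1.6  5.7] T [-0.209  0.164 -0.047] op 14.5 q6 -0.436 e6 0.087
```

Emit:
jog_arm:
  commands:
    - [[0, 0, 0], [0, 0, -7], 0.005]
    - [[0, 0, 0], [0, 0, -14], 0.005]
    - [[0, 0, 0], [0, 0, -20], 0.005]
    - [[0, 0, 0], [0, 0, -20], 0.005]

```text
clock: 11.92
ee_pos: [542.3, -175.6, 58.9]
tool_rot: [-3.14, 0.001, 2.917]
wrist_force: [-1.1, -2.4, 5.2]
opening: 0.175
```

```bash
python3 st.py
```

```text
11.93 [ 542.3 -175.6   58.9] yaw 167.13 [-1.1 -2.4  5.2] T [-0.555  0.212 -0.03 ] op 14.9 q6 -0.088 e6 0.117
```

Emit:
jog_arm:
  commands:
    - [[0, 0, 0], [0, 0, -7], 0.005]
    - [[0, 0, 0], [0, 0, -14], 0.005]
    - [[0, 0, 0], [0, 0, -20], 0.005]
    - [[0, 0, 0], [0, 0, -20], 0.005]

```text
clock: 12.42
ee_pos: [542.2, -176.1, 58.9]
tool_rot: [-3.139, 0.002, 2.568]
wrist_force: [-0.6, -4.5, 5.3]
opening: 0.175
```

```bash
python3 st.py; python3 - <<'E'
from h import *
for n in ["top","scene"]:
    im=get_image(n)[:,:,::-1]; cv2.imwrite(f"pics/{n}6.png",im)
crop(cv2.imread("pics/scene6.png"),220,90,140,115,5,"pics/s6c.png")
crop(cv2.imread("pics/top6.png"),280,150,160,100,5,"pics/t6c.png")
E
```

```text
12.43 [ 542.2 -176.1   58.9] yaw 147.12 [-0.6 -4.5  5.3] T [-0.731  0.298 -0.056] op 15.0 q6 0.261 e6 0.118
```

View pics/s6c.png

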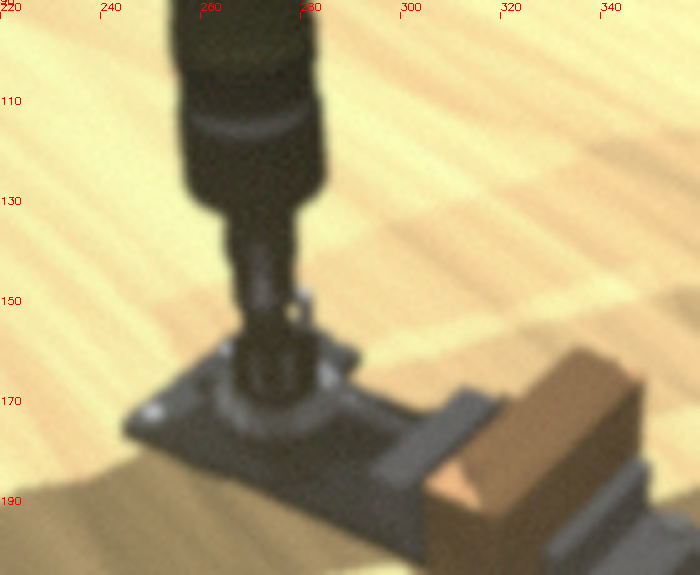

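View pics/t6c.png

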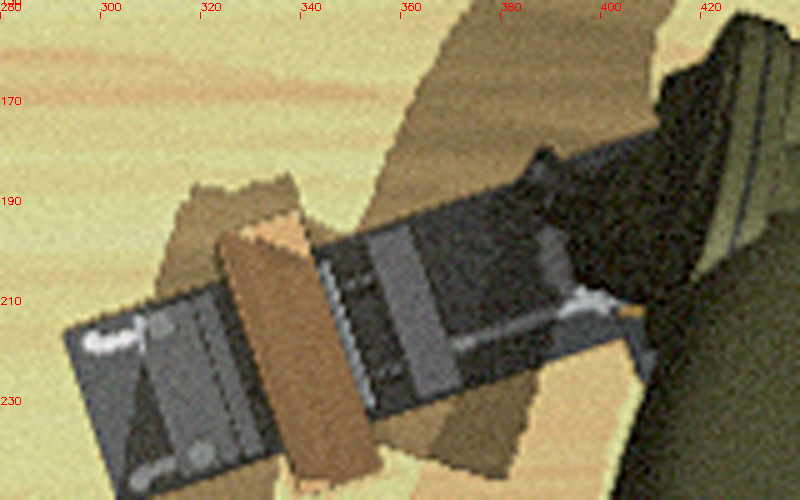

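Emit:
jog_arm:
  commands:
    - [[0, -0.001, 0], [0, 0, -5], 0.005]
    - [[0, -0.001, 0], [0, 0, -10], 0.005]
    - [[0, -0.001, 0], [0, 0, -10], 0.005]

```text
clock: 12.9
ee_pos: [542.0, -176.4, 58.9]
tool_rot: [-3.141, 0.001, 2.394]
wrist_force: [-1.6, -3.2, 5.9]
opening: 0.177
```

```bash
python3 st.py
```

```text
12.9 [ 542.  -176.4   58.9] yaw 137.14 [-1.6 -3.2  5.9] T [-0.427  0.355 -0.038] op 15.1 q6 0.434 e6 0.078
```

Emit:
jog_arm:
  commands:
    - [[0, 0, 0], [0, 0, -5], 0.005]
    - [[0, 0, 0], [0, 0, -5], 0.005]

```text
clock: 13.15
ee_pos: [541.9, -176.5, 58.9]
tool_rot: [-3.14, 0.002, 2.306]
wrist_force: [-2.2, -3.2, 6.2]
opening: 0.173
```

```bash
python3 st.py
```

```text
13.15 [ 541.9 -176.5   58.9] yaw 132.14 [-2.2 -3.2  6.2] T [-0.509  0.418 -0.022] op 14.8 q6 0.521 e6 0.085
```

Emit:
jog_arm:
  commands:
    - [[0, 0, 0], [0, 0, -5], 0.005]
    - [[0, 0, 0], [0, 0, -5], 0.005]

```text
clock: 13.4
ee_pos: [541.8, -176.6, 58.9]
tool_rot: [-3.14, 0.002, 2.219]
wrist_force: [-2.1, -2.1, 6.4]
opening: 0.176
```

```bash
python3 st.py
```

```text
13.4 [ 541.8 -176.6   58.9] yaw 127.14 [-2.1 -2.1  6.4] T [-0.502  0.457 -0.067] op 15.0 q6 0.609 e6 0.09
```

Emit:
jog_arm:
  commands:
    - [[0, 0, 0], [0, 0, -3], 0.005]
    - [[0, 0, 0], [0, 0, -3], 0.005]

```text
clock: 13.65
ee_pos: [541.7, -176.6, 58.9]
tool_rot: [-3.14, 0.002, 2.167]
wrist_force: [-1.5, -3.4, 6.2]
opening: 0.176
```

```bash
python3 st.py
```

```text
13.65 [ 541.7 -176.6   58.9] yaw 124.15 [-1.5 -3.4  6.2] T [-0.542  0.468  0.044] op 15.0 q6 0.661 e6 0.078
```

Emit:
jog_arm:
  commands:
    - [[0, 0, 0], [0, 0, -3], 0.005]
    - [[0, 0, 0], [0, 0, -3], 0.005]

```text
clock: 13.9
ee_pos: [541.6, -176.7, 58.9]
tool_rot: [-3.14, 0.002, 2.114]
wrist_force: [-1.9, -3.2, 6.3]
opening: 0.174
```

```bash
python3 st.py
```

```text
13.9 [ 541.6 -176.7   58.9] yaw 121.14 [-1.9 -3.2  6.3] T [-0.538  0.46  -0.061] op 14.8 q6 0.713 e6 0.011
```

Emit:
jog_arm:
  commands:
    - [[0, 0, 0], [0, 0, -3], 0.005]
    - [[0, 0, 0], [0, 0, -6], 0.005]
    - [[0, 0, 0], [0, 0, -6], 0.005]

```text
clock: 14.28
ee_pos: [541.5, -176.7, 58.9]
tool_rot: [-3.14, 0.002, 2.01]
wrist_force: [-3.7, -3.7, 6.5]
opening: 0.171
```

```bash
python3 st.py;  python3 - <<'E'
from h import *
for n in ["top","scene"]:
    im=get_image(n)[:,:,::-1]; cv2.imwrite(f"pics/{n}7.png",im)
crop(cv2.imread("pics/scene7.png"),280,150,120,90,6,"pics/s7c.png")
crop(cv2.imread("pics/top7.png"),290,170,110,90,6,"pics/t7c.png")
E
```

```text
14.28 [ 541.5 -176.7   58.9] yaw 115.16 [-3.7 -3.7  6.5] T [-0.621  0.587  0.094] op 14.6 q6 0.818 e6 0.165
```

View pics/s7c.png

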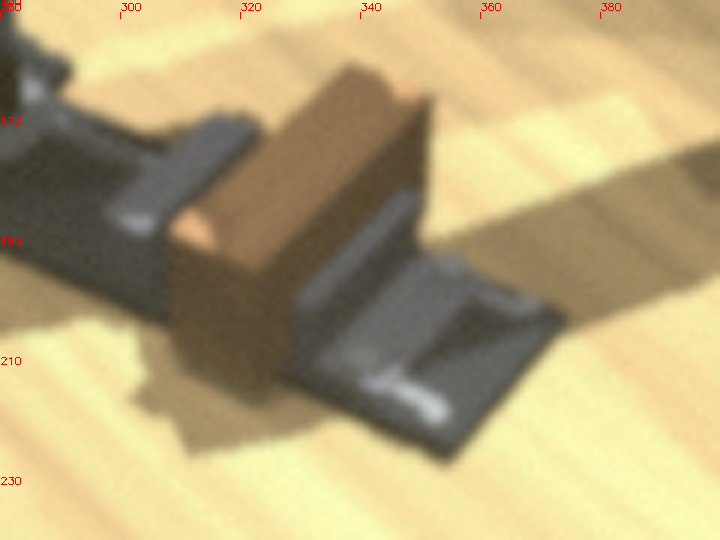

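View pics/t7c.png

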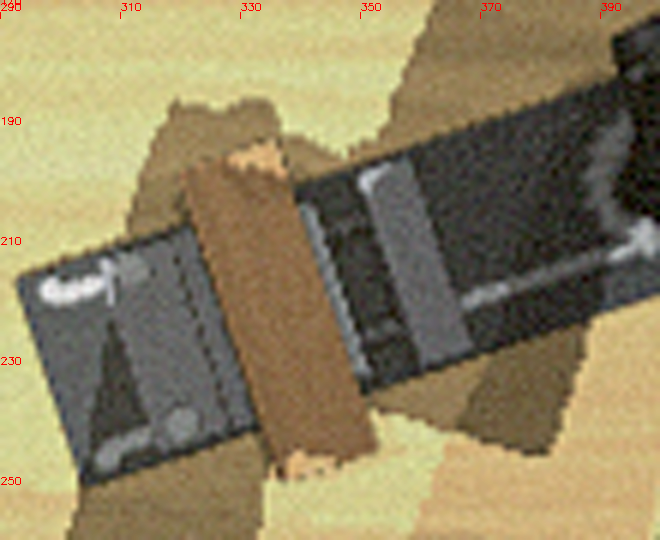

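Emit:
jog_arm:
  commands:
    - [[0, 0, 0], [0, 0, 0], 0.005]
    - [[0, 0, 0], [0, 0, 0], 0.005]

```text
clock: 14.62
ee_pos: [541.5, -176.7, 58.9]
tool_rot: [-3.14, 0.002, 2.01]
wrist_force: [-2.2, -3.8, 6.2]
opening: 0.177
```

```bash
python3 st.py
```

```text
14.62 [ 541.5 -176.7   58.9] yaw 115.17 [-2.2 -3.8  6.2] T [-0.601  0.555  0.036] op 15.2 q6 0.817 e6 0.093
```

Emit:
jog_arm:
  commands:
    - [[0, 0, 0], [0, 0, -2], 0.005]
    - [[0, 0, 0], [0, 0, -2], 0.005]

```text
clock: 14.88
ee_pos: [541.5, -176.7, 58.9]
tool_rot: [-3.14, 0.002, 1.975]
wrist_force: [-2.9, -2.4, 7.2]
opening: 0.171
```

```bash
python3 st.py
```

```text
14.88 [ 541.5 -176.7   58.9] yaw 113.17 [-2.9 -2.4  7.2] T [-0.629  0.578  0.132] op 14.6 q6 0.852 e6 0.187
```

Emit:
jog_arm:
  commands:
    - [[0, 0, 0], [0, 0, -2], 0.005]
    - [[0, 0, 0], [0, 0, -2], 0.005]

```text
clock: 15.12
ee_pos: [541.4, -176.8, 58.9]
tool_rot: [-3.14, 0.002, 1.94]
wrist_force: [-3.3, -2.1, 7.6]
opening: 0.177
```

```bash
python3 st.py
```

```text
15.12 [ 541.4 -176.8   58.9] yaw 111.17 [-3.3 -2.1  7.6] T [-0.654  0.599  0.174] op 15.1 q6 0.887 e6 0.209
```

Emit:
jog_arm:
  commands:
    - [[0, 0, 0], [0, 0, -4], 0.005]
    - [[0, 0, 0], [0, 0, -4], 0.005]

```text
clock: 15.38
ee_pos: [541.3, -176.8, 58.9]
tool_rot: [-3.14, 0.002, 1.87]
wrist_force: [-2.5, -3.6, 7.4]
opening: 0.175
```

```bash
python3 st.py
```

```text
15.38 [ 541.3 -176.8   58.9] yaw 107.16 [-2.5 -3.6  7.4] T [-0.683  0.59   0.133] op 14.9 q6 0.957 e6 0.229
```

Emit:
jog_arm:
  commands:
    - [[0, 0, 0], [0, 0, 0], 0.005]
    - [[0, 0, 0], [0, 0, 0], 0.005]

```text
clock: 15.62
ee_pos: [541.3, -176.8, 58.9]
tool_rot: [-3.14, 0.002, 1.871]
wrist_force: [-3.5, -3.3, 7.1]
opening: 0.176
```

```bash
python3 st.py
```

```text
15.62 [ 541.3 -176.8   58.9] yaw 107.17 [-3.5 -3.3  7.1] T [-0.648  0.634  0.21 ] op 15.1 q6 0.957 e6 0.135
```

Emit:
jog_arm:
  commands:
    - [[0, 0, 0], [0, 0, -3], 0.005]
    - [[0, 0, 0], [0, 0, -3], 0.005]

```text
clock: 15.88
ee_pos: [541.3, -176.8, 58.9]
tool_rot: [-3.14, 0.003, 1.818]
wrist_force: [-3.0, -3.9, 6.4]
opening: 0.174
```

```bash
python3 st.py
```

```text
15.88 [ 541.3 -176.8   58.9] yaw 104.17 [-3.  -3.9  6.4] T [-0.654  0.629  0.188] op 14.9 q6 1.009 e6 0.252
```

Emit:
jog_arm:
  commands:
    - [[0, 0, 0], [0, 0, -2], 0.005]
    - [[0, 0, 0], [0, 0, -2], 0.005]

```text
clock: 16.12
ee_pos: [541.2, -176.9, 58.9]
tool_rot: [-3.14, 0.003, 1.783]
wrist_force: [-2.3, -3.3, 7.5]
opening: 0.174
```

```bash
python3 st.py
```

```text
16.12 [ 541.2 -176.9   58.9] yaw 102.18 [-2.3 -3.3  7.5] T [-0.689  0.667  0.224] op 14.8 q6 1.044 e6 0.294
```

Emit:
jog_arm:
  commands:
    - [[0, 0, 0], [0, 0, -2], 0.005]
    - [[0, 0, 0], [0, 0, -2], 0.005]

```text
clock: 16.38
ee_pos: [541.2, -176.9, 58.9]
tool_rot: [-3.14, 0.003, 1.748]
wrist_force: [-3.0, -4.0, 7.6]
opening: 0.175
```

```bash
python3 st.py
```

```text
16.38 [ 541.2 -176.9   58.9] yaw 100.17 [-3.  -4.   7.6] T [-0.712  0.591  0.232] op 15.0 q6 1.079 e6 0.218
```

Emit:
jog_arm:
  commands:
    - [[0, 0, 0], [0, 0, -2], 0.005]
    - [[0, 0, 0], [0, 0, -2], 0.005]

```text
clock: 16.62
ee_pos: [541.1, -176.8, 58.9]
tool_rot: [-3.14, 0.003, 1.713]
wrist_force: [-4.3, -3.6, 7.0]
opening: 0.178
```

```bash
python3 st.py
```

```text
16.62 [ 541.1 -176.8   58.9] yaw 98.15 [-4.3 -3.6  7. ] T [-0.649  0.68  -0.003] op 15.2 q6 1.114 e6 0.067
```

Emit:
jog_arm:
  commands:
    - [[0, 0, 0], [0, 0, -3], 0.005]
    - [[0, 0, 0], [0, 0, -3], 0.005]

```text
clock: 16.88
ee_pos: [541.0, -176.9, 58.9]
tool_rot: [-3.14, 0.003, 1.661]
wrist_force: [-3.8, -4.0, 7.9]
opening: 0.178
```

```bash
python3 st.py;  python3 - <<'E'
from h import *
for n in ["top","scene"]:
    im=get_image(n)[:,:,::-1]; cv2.imwrite(f"pics/{n}8.png",im)
crop(cv2.imread("pics/scene8.png"),280,150,120,90,6,"pics/s8c.png")
crop(cv2.imread("pics/top8.png"),290,170,110,90,6,"pics/t8c.png")
E
```

```text
16.88 [ 541.  -176.9   58.9] yaw 95.17 [-3.8 -4.   7.9] T [-0.676  0.794  0.175] op 15.2 q6 1.166 e6 0.279
```

View pics/s8c.png

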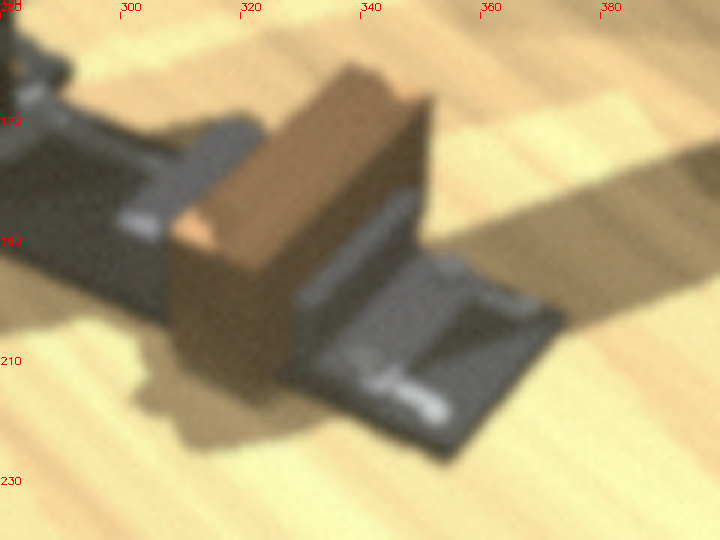

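View pics/t8c.png

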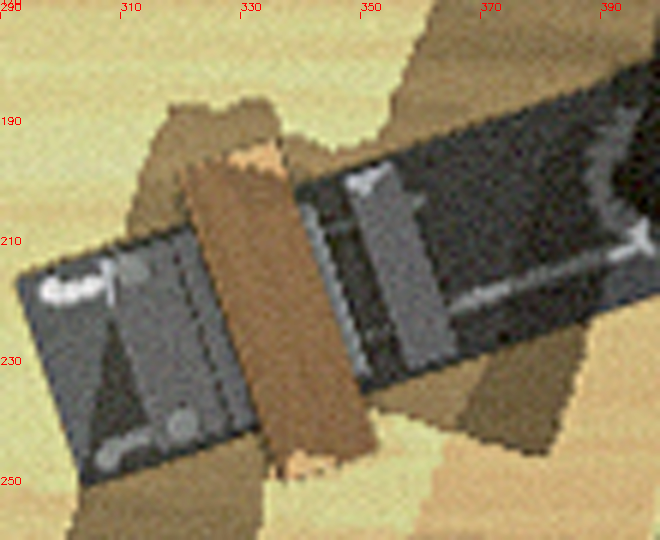

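```bash
cat > prof.py <<'E'
from h import *
import sys
def prof(n,f,xs,ys,z=49,th=17.2):
    im=cv2.cvtColor(cv2.imread(f),cv2.COLOR_BGR2GRAY).astype(np.float32)
    c,s=np.cos(np.radians(th)),np.sin(np.radians(th))
    M=np.zeros((len(xs),len(ys),2),np.float32)
    for i,x in enumerate(xs):
        for j,y in enumerate(ys):
            M[i,j]=proj(n,[OR[0]+c*x-s*y,OR[1]+s*x+c*y,z])
    return cv2.remap(im,M[:,:,0],M[:,:,1],cv2.INTER_CUBIC)
if __name__=="__main__":
    ys=np.arange(70,225,1.0)
    rows=[]
    for n in ["top","scene"]:
        for k in [0,4,6,7,8]:
            P=prof(n,f"pics/{n}{k}.png",np.arange(-32,-5,2.) if n=="top" else np.arange(-30,30,2.),ys)
            cv2.imwrite(f"pics/r_{n}{k}.png",cv2.resize(np.clip(P*2,0,255).astype(np.uint8),None,fx=4,fy=4))
            rows.append(P.mean(0))
    import numpy as np
    print("y   top0 4 6 7 8 | scene0 4 6 7 8")
    for j in range(0,len(ys)): print(int(ys[j]),*[int(r[j]) for r in rows])
E
python3 prof.py
```

```text
Traceback (most recent call last):
  File "prof.py", line 16, in <module>
    P=prof(n,f"pics/{n}{k}.png",np.arange(-32,-5,2.) if n=="top" else np.arange(-30,30,2.),ys)
  File "prof.py", line 9, in prof
    M[i,j]=proj(n,[OR[0]+c*x-s*y,OR[1]+s*x+c*y,z])
           ~~~~^^^^^^^^^^^^^^^^^^^^^^^^^^^^^^^^^^^
  File "h.py", line 14, in proj
    K,k1,R,t=cal(n); p=R@np.asarray(X,float)+t; u=p[:2]/p[2]; u=u*(1+k1*(u@u))
             ~~~^^^
  File "h.py", line 4, in cal
    c=get_calibration(n); return c["camera_matrix"],c["k1"],np.array(c["R"]),np.array(c["t"])
ValueError: time passes only in moves, steps and waits
```

```bash
sed -i 's/^def cal(n):/import functools\n@functools.lru_cache(None)\ndef cal(n):/' h.py; python3 prof.py; python3 st.py
```

```text
y   top0 4 6 7 8 | scene0 4 6 7 8
70 59 59 32 32 32 81 83 63 63 63
71 60 59 31 31 34 81 83 63 63 63
72 59 58 30 30 33 81 83 63 63 63
73 59 58 30 28 31 81 83 63 63 63
74 59 59 31 29 30 81 83 63 63 63
75 59 59 33 31 30 82 84 63 63 63
76 60 58 35 32 32 83 84 63 63 63
77 57 56 34 33 33 83 85 63 63 63
78 52 52 33 33 34 84 87 63 63 63
79 52 53 33 33 35 86 88 63 63 63
80 60 60 32 33 36 87 89 63 63 63
81 71 70 33 33 36 88 90 63 63 62
82 80 80 35 34 37 89 91 63 62 62
83 83 84 37 37 38 90 92 63 62 62
84 84 84 38 39 39 90 92 62 62 62
85 83 82 40 41 38 91 93 62 62 62
86 82 81 41 41 38 91 93 62 62 62
87 82 81 40 41 38 91 93 61 61 61
88 82 81 39 41 40 91 93 61 61 61
89 82 81 40 41 41 91 93 60 60 60
90 83 81 41 41 42 91 93 59 59 59
91 83 81 42 40 42 91 93 59 58 58
92 83 81 39 40 42 91 93 59 57 57
93 83 81 36 40 42 91 93 58 56 55
94 83 82 34 40 42 91 93 58 54 54
95 82 83 36 42 42 91 93 58 53 53
96 82 83 42 44 42 91 93 57 52 52
97 83 83 49 45 42 91 93 57 51 51
98 83 83 53 43 41 90 92 57 51 51
99 84 84 54 42 40 89 91 57 51 50
100 87 86 54 41 40 87 89 57 50 50
101 90 89 53 42 41 84 86 57 50 49
102 88 8
[... 3590 characters left out ...]
 80 51 50 50 50
208 85 49 54 51 51 84 53 52 52 52
209 85 49 55 54 53 87 55 54 54 54
210 84 49 54 55 54 88 56 55 55 55
211 83 48 54 55 55 88 58 55 55 55
212 84 49 54 55 56 88 59 55 55 55
213 86 51 56 55 58 86 59 54 55 54
214 84 51 56 54 57 84 59 53 54 53
215 75 45 51 50 52 80 57 52 52 52
216 63 37 44 44 45 75 55 49 50 50
217 59 35 41 41 40 69 52 47 47 47
218 66 38 45 45 43 62 49 44 45 45
219 77 44 52 51 49 55 45 42 43 43
220 84 47 56 56 54 50 43 41 41 41
221 86 47 56 57 58 46 41 40 40 40
222 86 47 56 57 59 43 40 40 40 40
223 87 50 57 57 58 43 40 41 40 40
224 87 58 58 56 57 43 40 42 41 41
16.98 [ 541.  -176.9   58.9] yaw 95.18 [-3.7 -4.   7.4] T [-0.648  0.765  0.181] op 14.8 q6 1.166 e6 0.211
```

Emit:
jog_arm:
  commands:
    - [[0, 0, 0], [0, 0, -4], 0.005]
    - [[0, 0, 0], [0, 0, -8], 0.005]
    - [[0, 0, 0], [0, 0, -8], 0.005]
  grip_force: 80

```text
clock: 17.35
ee_pos: [540.8, -176.9, 59.0]
tool_rot: [-3.14, 0.003, 1.521]
wrist_force: [-4.4, -4.3, 8.9]
opening: 0.174
```

```bash
python3 st.py
```

```text
17.35 [ 540.8 -176.9   59. ] yaw 87.16 [-4.4 -4.3  8.9] T [-0.717  0.892  0.258] op 14.9 q6 1.306 e6 0.343
```

Emit:
jog_arm:
  commands:
    - [[0, 0, 0], [0, 0, -3], 0.005]
    - [[0, 0, 0], [0, 0, -6], 0.005]
    - [[0, 0, 0], [0, 0, -6], 0.005]

```text
clock: 17.73
ee_pos: [540.6, -176.8, 58.9]
tool_rot: [-3.14, 0.003, 1.417]
wrist_force: [-4.9, -4.2, 9.3]
opening: 0.17
```

```bash
python3 st.py
```

```text
17.73 [ 540.6 -176.8   58.9] yaw 81.18 [-4.9 -4.2  9.3] T [-0.729  0.902  0.3  ] op 14.5 q6 1.411 e6 0.333
```

Emit:
jog_arm:
  commands:
    - [[0, 0, 0], [0, 0, -2], 0.005]
    - [[0, 0, 0], [0, 0, -2], 0.005]

```text
clock: 17.98
ee_pos: [540.6, -176.8, 59.0]
tool_rot: [-3.14, 0.003, 1.382]
wrist_force: [-4.7, -3.8, 8.8]
opening: 0.169
```

```bash
python3 st.py
```

```text
17.98 [ 540.6 -176.8   59. ] yaw 79.18 [-4.7 -3.8  8.8] T [-0.708  1.019  0.283] op 14.4 q6 1.445 e6 0.323
```

Emit:
jog_arm:
  commands:
    - [[0, 0, 0], [0, 0, -2], 0.005]
    - [[0, 0, 0], [0, 0, -2], 0.005]

```text
clock: 18.23
ee_pos: [540.5, -176.8, 58.9]
tool_rot: [-3.14, 0.004, 1.347]
wrist_force: [-5.2, -4.3, 8.4]
opening: 0.176
```

```bash
python3 st.py
```

```text
18.23 [ 540.5 -176.8   58.9] yaw 77.19 [-5.2 -4.3  8.4] T [-0.752  0.957  0.388] op 15.1 q6 1.48 e6 0.387
```

Emit:
jog_arm:
  commands:
    - [[0, 0, 0], [0, 0, -3], 0.005]
    - [[0, 0, 0], [0, 0, -6], 0.005]
    - [[0, 0, 0], [0, 0, -6], 0.005]

```text
clock: 18.6
ee_pos: [540.4, -176.8, 59.0]
tool_rot: [-3.14, 0.004, 1.242]
wrist_force: [-4.5, -4.5, 9.6]
opening: 0.17
```

```bash
python3 st.py; python3 - <<'E'
from h import *
im=get_image("top")[:,:,::-1]; cv2.imwrite(f"pics/top9.png",im)
from prof import prof
ys=np.arange(120,160,1.); P=prof("top","pics/top9.png",np.arange(-32,-5,2.),ys).mean(0)
print([(int(y),int(v)) for y,v in zip(ys,P)])
E
```

```text
18.6 [ 540.4 -176.8   59. ] yaw 71.19 [-4.5 -4.5  9.6] T [-0.75   0.974  0.346] op 14.5 q6 1.585 e6 0.414
[(120, 45), (121, 52), (122, 55), (123, 55), (124, 54), (125, 53), (126, 53), (127, 53), (128, 54), (129, 54), (130, 54), (131, 54), (132, 54), (133, 54), (134, 53), (135, 54), (136, 54), (137, 53), (138, 52), (139, 53), (140, 57), (141, 58), (142, 54), (143, 44), (144, 32), (145, 26), (146, 26), (147, 28), (148, 29), (149, 27), (150, 25), (151, 30), (152, 44), (153, 61), (154, 70), (155, 71), (156, 67), (157, 62), (158, 59), (159, 58)]
```

Emit:
jog_arm:
  commands:
    - [[0, 0, 0], [0, 0, -1.5], 0.005]
    - [[0, 0, 0], [0, 0, -1.5], 0.005]
    - [[0, 0, 0], [0, 0, -1.5], 0.025]
    - [[0, 0, 0], [0, 0, -1.5], 0.04]
    - [[0, 0, 0], [0, 0, -1.5], 0.04]
    - [[0, 0, 0], [0, 0, -1.5], 0.04]
    - [[0, 0, 0.02], [0, 0, -1.5], 0.04]
    - [[0, 0, 0.06], [0, 0, -1.5], 0.04]
    - [[0, 0, 0.12], [0, 0, -1.5], 0.04]
    - [[-0.05, -0.02, 0.16], [0, 0, -1.5], 0.04]
    - [[-0.1, -0.06, 0.16], [0, 0, -1.5], 0.04]
    - [[-0.15, -0.11, 0.16], [0, 0, -1.5], 0.04]
    - [[-0.2, -0.16, 0.16], [0, 0, -1.5], 0.04]
    - [[-0.25, -0.2, 0.16], [0, 0, -1.5], 0.04]
    - [[-0.25, -0.2, 0.16], [0, 0, -1.5], 0.04]
    - [[-0.25, -0.2, 0.16], [0, 0, -1.5], 0.04]

```text
clock: 20.65
ee_pos: [290.7, -376.4, 218.3]
tool_rot: [3.141, -0.0, 1.213]
wrist_force: [0.3, -0.3, 0.5]
opening: 0.468
```

```bash
python3 st.py; python3 - <<'E'
from h import *
for n in ["top","scene"]:
    im=get_image(n)[:,:,::-1]; cv2.imwrite(f"pics/{n}10.png",im)
crop(cv2.imread("pics/scene10.png"),240,120,155,115,5,"pics/s10c.png")
crop(cv2.imread("pics/top10.png"),280,150,160,115,5,"pics/t10c.png")
from prof import prof
ys=np.arange(70,225,1.); P=prof("top","pics/top10.png",np.arange(-32,-5,2.),ys).mean(0)
print([(int(y),int(v)) for y,v in zip(ys,P) if 98<y<160])
E
```

```text
20.65 [ 290.7 -376.4  218.3] yaw 69.48 [ 0.3 -0.3  0.5] T [-0.005 -0.009 -0.005] op 40.0 q6 1.016 e6 -0.094
[(99, 59), (100, 59), (101, 61), (102, 62), (103, 60), (104, 58), (105, 55), (106, 54), (107, 53), (108, 52), (109, 52), (110, 53), (111, 54), (112, 55), (113, 54), (114, 48), (115, 41), (116, 42), (117, 55), (118, 72), (119, 83), (120, 86), (121, 85), (122, 85), (123, 84), (124, 83), (125, 83), (126, 83), (127, 83), (128, 84), (129, 86), (130, 86), (131, 85), (132, 84), (133, 84), (134, 84), (135, 85), (136, 85), (137, 87), (138, 91), (139, 90), (140, 79), (141, 62), (142, 45), (143, 33), (144, 29), (145, 32), (146, 40), (147, 46), (148, 44), (149, 36), (150, 28), (151, 32), (152, 53), (153, 84), (154, 109), (155, 115), (156, 103), (157, 85), (158, 73), (159, 73)]
```

View pics/s10c.png

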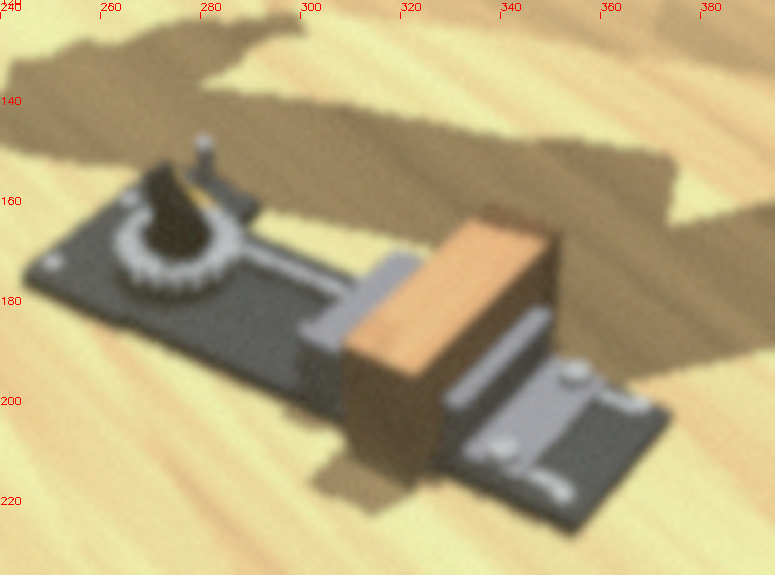

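View pics/t10c.png

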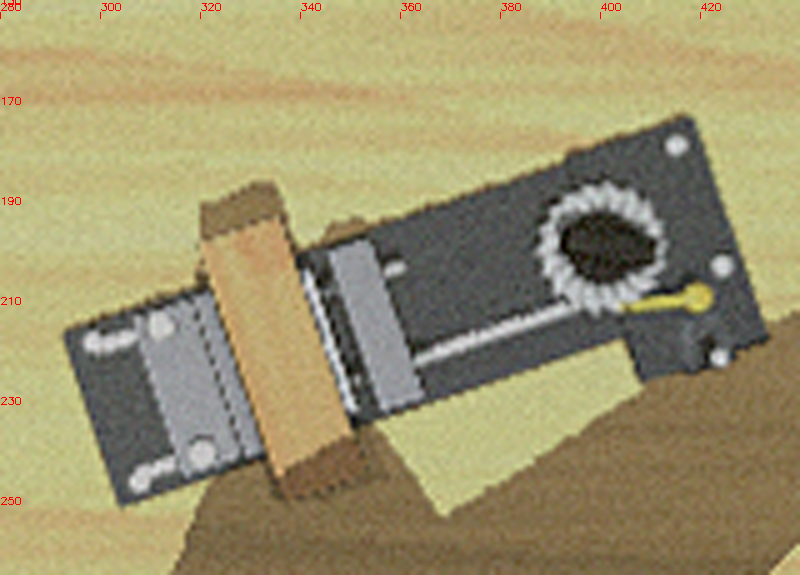

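The pawl is holding. In top10 the jaw has moved 37.2 mm from its start, which is the 6th tooth. The pad stopped after 25.7 mm, which is past the 4th tooth at 25.1 mm, so the nip was followed by two clicks. The spring is compressed about 11.6 mm, or roughly 17.6 N. The timber is square and against the fence.

```bash
python3 -c "
from rig import *
print(finish_job())"
```

```text
the job is handed in; nothing more can be done
None
```

I stood the 140 × 45 × 70 mm timber in the clamp bed, square to the pad and fence, and let go. I then turned the knob clockwise, went two clicks past the nip, let go and moved the arm clear. The job was handed in with about 51 s of the 72 s left.

**Last checks:**
- **Tooth:** the jaw has moved 37.2 mm. The 6th tooth is nominally at 37.7 mm, so the pawl is holding there after falling back.
- **Force:** the pad stopped after 25.7 mm, so its spring is compressed about 11.6 mm, roughly 17.6 N (12 to 19 N wanted).
- **Scene:** the timber is square and against the fence, and the gripper is touching nothing. I never went near the jar, screwdriver or tape roll, but took no picture of them at the end.

**Where checks disagreed:** the nip came very close to the 4th tooth, so the click count depends on which side of it the nip fell. I judged it just after the 4th tooth, which makes the 5th and 6th the two clicks.
- **Pictures:** the pad stopped at 25.4 mm in pictures taken while turning and 25.7 mm in the last one. Both are past the 4th tooth at 25.1 mm.
- **Joint 6 effort:** this also put the nip after the 4th tooth, at about 84° of turn against 80°.
- **Wrist torque:** this was noisier and, taken alone, suggested a nip before the 4th tooth. If that were right, the count would be three clicks.

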